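# Vent the polishing pot in its opening fixture

## Task

The hexagonal polishing pot needs venting, but on the bare bench it would only spin round with its knob. Lift it by the wooden grip of its bail, stand it upright in the steel opening fixture, fully down on the plate with two of its flats between the cheeks, and lay the bail right over to either side; then, with the pot braced there, slacken the T-bar knob on its lid by about a quarter turn anticlockwise seen from above. Leave the pot standing in the fixture with the bail lying down, and leave the tools round about where they lie.

Things in the scene. Friction and masses are not known exactly. Their poses are not given: they have to be found in the camera images.
- pot: Closed hexagonal steel pot, loose on the bench, about 0.75 kg (varies), any yaw: 84 mm across flats, 97 mm across corners (corners at its own +x and -x, flats at +y, -y and every 60 degrees). Origin: centre of its underside, a round foot 56 mm in diameter, 4 mm high; z up. Body top 80 mm, round lid 83 mm in diameter, top 92 mm above the underside.
- pot_top (a point): Point on the pot's axis 100 mm above its underside: the top of the dark strongback bar (100 mm along the pot's x, 16 mm wide) that holds the lid. The bail pivots on ears on the pot's two y flats, on an axis along y 72 mm above the underside; ears and pivots reach y = +-55 mm and down to 58 mm above the underside.
- bail (a joint): Angle of the bail about the pot's +y axis, rad: 0 = straight up, positive = leaning to the pot's +x; stops at -1.05 and +1.05, where it lies at rest under its own weight. It swings almost freely, so the lifted pot hangs upright under it.
- grip_sleeve: Wooden grip on the crown of the wire bail: cylinder 16 mm in diameter, 60 mm long along its own y (the pot's y), turning freely on the bail. Origin: its centre, 100 mm from the bail's pivot axis: 172 mm above the pot's underside with the bail straight up; 122 mm above it and 87 mm aside with the bail at a stop. The 5 mm wire legs stand at y = +-50 mm and bend in to the grip.
- knob (a joint): Turn of the lid's knob relative to the pot, rad: 0 = tight (a stop, as found), grows anticlockwise seen from above, up to 3.0. Stiff: it takes 0.4 N m all the way and stays where it is left; on the bench the pot slips round before the knob gives.
- knob_mid (a point): Middle of the knob's black T-bar, on the pot's axis 118 mm above its underside. Bar 64 mm long (its own y; the pot's y when tight), 14 mm wide (own x), 22 mm high (107 to 129 mm above the underside), over a hub 24 mm in diameter that stands on the strongback.
- fixture: Fixed opening fixture: dark steel plate 124 x 150 x 6 mm with two upright steel cheeks 100 mm long along its own x, inner faces at y = +-44.5 mm (a slot 89 mm wide, open at both ends). The cheeks rise to 34 mm above the bench; their lips flare outward to y = +-54 mm, 46 mm above the bench. Origin: centre of the plate's underside, on the bench; z up.
- nest (a point): Centre of the fixture's plate top between the cheeks, 6 mm above the bench: where the pot's origin belongs (to 20 mm), with a pair of the pot's flats along the cheeks (any of the six ways round); x along the slot.
- flat_pliers: Blue-handled flat pliers, 41 x 133 x 9 mm, lying loose; bystander, origin at centre of underside.
- leather_roll: Rolled brown leather cuff, 43 x 38 x 34 mm, standing loose; bystander, origin at centre of underside.
- steel_block: Dark steel block, 66 x 72 x 44 mm, loose; bystander, origin at centre of underside.
- brass_gauge: Brass slide gauge, 46 x 105 x 12 mm, lying loose; bystander, origin at centre of underside.

How it is judged (in metres and radians):
On the way, in this order (a step that is already met when the one before it is completed fails the run):
1. the pot is lifted clear of the bench, held by the bail's wooden grip (height (world z) of pot above 0.02 m and contact force between the fingers and grip_sleeve above 0.5 N), for 0.2 s.
2. the pot stands down on the fixture's plate between the cheeks, bail laid over, knob still tight (horizontal distance between pot and nest below 0.02 m and z of pot in the frame of nest below 0.004 m and angle between pot's own z axis and vertical below 0.06 rad and (value of joint bail above 0.7 rad or value of joint bail below -0.7 rad) and value of joint knob below 0.3 rad), for 0.2 s.
At the end, for the whole second after the job is handed in: The knob has been turned 66 to 114 degrees anticlockwise relative to the pot; the pot stands still and upright (within 3.4 degrees) in the fixture, within 20 mm of its centre and down on the plate (within 4 mm); the bail lies over to one side by more than 0.7 rad from upright (value of joint knob between 1.15 and 1.99 rad and horizontal distance between pot and nest below 0.02 m and z of pot in the frame of nest below 0.004 m and angle between pot's own z axis and vertical below 0.06 rad and (value of joint bail above 0.7 rad or value of joint bail below -0.7 rad) and linear speed of pot below 0.02 m/s); the robot touches nothing.
It fails at once if the pot is tipped by more than 35 degrees (angle between pot's own z axis and vertical above 0.61 rad).
It fails at once if a tool lying round about is moved by more than 30 mm (distance of any of flat_pliers, leather_roll, steel_block, brass_gauge from where it was at the start of the episode above 0.03 m).
It also fails if it takes over 72 s, if anything falls off the work surface, if the arm or the gripper's body presses on something with over 40 N, if the wrist force passes 120 N, or if a joint passes its speed limit or range.

## Robot

A 6-joint arm with a two-finger parallel gripper is mounted at the origin on a cart in front of the work surface, level with it; the furniture and walls round the work are solid. World frame = base frame: x ahead of the robot, y to its left, z up, the work surface at z = 0. Lengths are in m, angles in degrees, forces in N, time in s.
With the tool pointing down it reaches from about 0.4 to 0.825 m from the base axis. Payload 7 kg.
Tool frame: the origin (TCP) lies midway between the tips of the shut fingers; the grasp point (between the pads) lies 19 mm behind it; z points along the fingers, y is the line along which they close (so a half turn about z gives the same grasp; the last joint's range is limited). The gripper opens to 88 mm and grips with 3 to 60 N. Pads are 19 mm wide; open, the fingers measure 130 mm over their backs; the gripper's body (78 mm by 193 mm) begins 47 mm behind the grasp point.
Start: joints at [16.507, 20.546, 0.682, 0, -70.136, -16.507], TCP at [0.675, -0, 0.227] pointing down, gripper open.
Joint ranges: [-176.03, 176.03], [-82.01, 121.73], [-58.28, 71.71], [-173.87, 95.51], [-174.79, -0.11], [-173.66, 173.66]. Speed limits (degrees/s): [136.94, 136.94, 172.46, 180, 180, 180].

## Interface

Orientations are given as [roll, pitch, yaw] about the fixed x, y, z axes, in that order (R = Rz(yaw) Ry(pitch) Rx(roll)).
In Python, from plant import ctrl gives the robot as it stands. The module is installed in compiled form; this text tells all that it offers.
- The arm moves only by the tool send_rows, never from a script. Its argument "plan" is a list that holds one entry, the list of rows, each a list of 6 numbers: the shift along the tool's x, y, z in cm, then the turn, a rotation vector about the tool's x, y, z in degrees. A call has 1 to 8 rows; each row is the pose to reach, as a shift and turn from the pose commanded when the call began, along the tool's axes at that moment; what a row does not reach only later rows make up. A row lasts 1/12 s, in which the tool goes at most 41.7 mm and 7.16 degrees, less where a joint would pass 70% of its speed; a pose out of reach is approached as far as the arm can. A call with a gripper value outside its range is refused whole. "fingers" is the opening, from 0 (shut) to 1 (fully open), set as the call begins (left out, the last holds). The fingers move at their own pace and stop on an object; the grip force is fixed at half the most. Time passes only in rows, so rows that repeat a pose let the fingers close. It gives the time, the measured TCP pose, the force, the opening and the grip force at its end, in the units of the state.
- ctrl.get_obs(): the state, without advancing time (a new reading comes with each control period).
- ctrl.snapshot(name): name is "scene" or "side" or "wrist"; returns a dict with "img" (384x512x3 uint8, red, green, blue), "K" (3x3 intrinsics, pixels), "k1" (the pictures are not rectified: a ray, as slopes to the right and down, at radius r is drawn at 1 + k1 r^2 times it, then the intrinsics apply), "pose" (4x4, takes a point from camera to world coordinates). Camera axes: x right, y down, z forward; pixel columns grow to the right and rows downward; lengths in m; the calibration is good to about 2 mm. A picture is of the moment at which its call begins. There is no depth.
- ctrl.close_job(): hands the job in; it is judged then, once.
The state is a dict: "clock": time; "joint_pos": joint angles; "qvel": joint speeds; "tau": joint torques, N m; "tool_pos": TCP position; "orientation": TCP orientation; "force": force on the tool from outside, world axes, zero at the start; "moment": the same for the moment, N m; "opening": finger opening in m; "gripper_force": force on a finger pad.
Only numpy, scipy, OpenCV 4.12 (cv2) and the standard library are available. Lean on these libraries where they do the work, as an engineer would, in place of code of your own. Each camera call takes 0.05 s, during which the arm holds its last target. There are 200 camera calls.

## Working session

There is one attempt and no reset: what is moved stays moved. The work goes in short steps, Python scripts to look and compute and a tool call to move; the robot and the scene stay as the last step left them, time stands still between calls to the robot, and variables do not carry over. Pictures are saved under pics/ and viewed, at most 10 in all, crops included, and the job is handed in when it is done.

Besides the shell and the picture viewer there is one more tool, called as a command line: name --argument value ..., lists and objects as JSON in quotes. send_rows: Moves the arm, as the interface text tells. Its arguments: {"type":"object","properties":{"plan":{"type":"array","items":{"type":"array","items":{"type":"array","items":{"type":"number"}}}},"fingers":{"type":"number"}},"required":["plan"]}

```bash
mkdir -p pics; cat > h.py <<'E'
import numpy as np,cv2
from plant import ctrl
def snap(n,f):
    s=ctrl.snapshot(n); cv2.imwrite('pics/'+f+'.png',cv2.cvtColor(s['img'],cv2.COLOR_RGB2BGR)); np.savez('pics/'+f+'.npz',**s); return s
def ray(s,u,v):
    K=np.array(s['K']);k=float(s['k1']);T=np.array(s['pose'])
    d=cv2.undistortPoints(np.array([[[u,v]]],float),K,np.array([k,0,0,0.]))[0,0]
    r=T[:3,:3]@np.array([d[0],d[1],1]); return T[:3,3],r/np.linalg.norm(r)
def tri(*a):
    A=np.zeros((3,3));b=np.zeros(3)
    for s,u,v in a:
        o,r=ray(s,u,v);P=np.eye(3)-np.outer(r,r);A+=P;b+=P@o
    return np.linalg.solve(A,b)
def onz(s,u,v,z):
    o,r=ray(s,u,v);return o+r*(z-o[2])/r[2]
def proj(s,p):
    T=np.linalg.inv(np.array(s['pose']));q=T[:3,:3]@np.array(p)+T[:3,3]
    K=np.array(s['K']);x=q[:2]/q[2];x=x*(1+float(s['k1'])*(x@x));return K[:2,:2]@x+K[:2,2]
def load(f): return dict(np.load('pics/'+f+'.npz'))
E
python3 - <<'E'
from h import *
a=[snap(n,n+'0') for n in('scene','side','wrist')]
im=[cv2.imread(f'pics/{n}0.png') for n in('scene','side','wrist')]
for s in a: print(np.round(s['pose'],3).tolist(),s['k1'],s['K'][0,0])
print(ctrl.get_obs())
E
```

```text
[[0.454, -0.583, 0.674, -0.018], [-0.891, -0.299, 0.342, -0.39], [0.002, -0.756, -0.655, 0.692], [0.0, 0.0, 0.0, 1.0]] 0.00651837632255746 440.61273803262156
[[0.996, -0.055, 0.069, 0.469], [-0.088, -0.628, 0.773, -0.863], [0.001, -0.776, -0.63, 0.786], [0.0, 0.0, 0.0, 1.0]] -0.025983013889279864 462.2220790536104
[[-1.0, 0.002, -0.001, 0.674], [0.001, 0.966, 0.258, -0.069], [0.002, 0.258, -0.966, 0.383], [0.0, 0.0, 0.0, 1.0]] -0.06462321569629123 286.5202628763816
{'clock': 0.15, 'joint_pos': array([ 1.65051800e+01,  2.05818788e+01,  6.47863887e-01, -1.48492079e-02,
       -7.01346605e+01, -1.65069412e+01]), 'qvel': array([-0.11865704, -0.02516556,  0.1306166 ,  0.03672983, -0.11772356,
        0.0825354 ]), 'tau': array([ 1.39394037e-04, -5.83274567e+01,  2.93289685e+01,  7.00122759e+00,
        8.75052094e-03, -9.76538854e-05]), 'tool_pos': array([ 6.74654357e-01, -3.87738387e-05,  2.25854163e-01]), 'orientation': array([ 1.79930188e+02, -6.12882996e-03, -9.00068117e+01]), 'force': array([ 0.18108393, -0.42839025,  0.48846811]), 'moment': array([ 0.03268242, -0.02489897,  0.00463913]), 'gripper_force': 0.0, 'opening': 0.08754015676187504}
```

View pics/scene0.png

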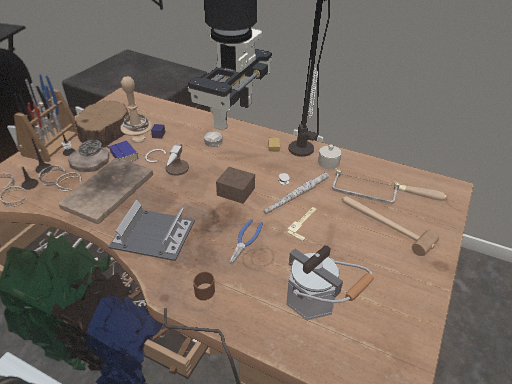

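View pics/side0.png

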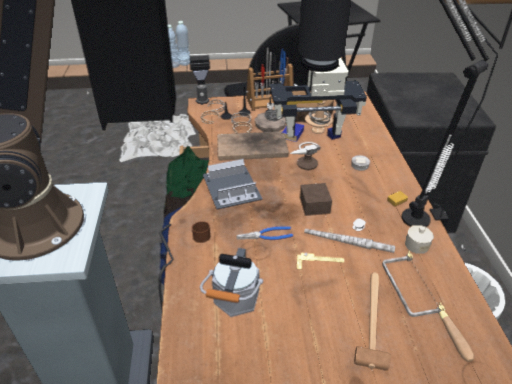

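View pics/wrist0.png

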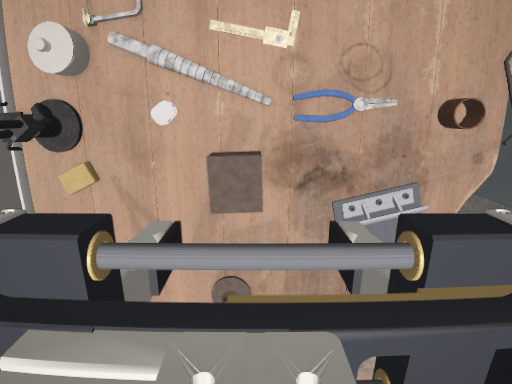

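The scene view shows the pot at about (315,285), its grip at (360,286) and the fixture at about (153,230). In the side view the pot is at (236,282), the grip at (222,296) and the fixture at (233,184). In the wrist view the fixture is partly hidden. I'll enlarge the pot and fixture next.

```bash
python3 - <<'E'
from h import *
def crop(n,u,v):
    im=cv2.imread(f'pics/{n}.png')[v:v+75,u:u+100]
    im=cv2.resize(im,(400,300),interpolation=cv2.INTER_CUBIC)
    for i in range(0,100,20): cv2.putText(im,str(u+i),(i*4,8),0,.3,(0,0,255)); cv2.line(im,(i*4,0),(i*4,300),(0,0,255) if 0 else (120,160,120),1)
    for i in range(0,75,20): cv2.putText(im,str(v+i),(0,i*4+10),0,.3,(0,0,255)); cv2.line(im,(0,i*4),(400,i*4),(120,160,120),1)
    return im
cv2.imwrite('pics/c1.png',np.vstack([np.hstack([crop('scene0',280,242),crop('side0',190,245)]),np.hstack([crop('scene0',103,195),crop('side0',185,147)])]))
E
```

```text
(no output)
```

View pics/c1.png

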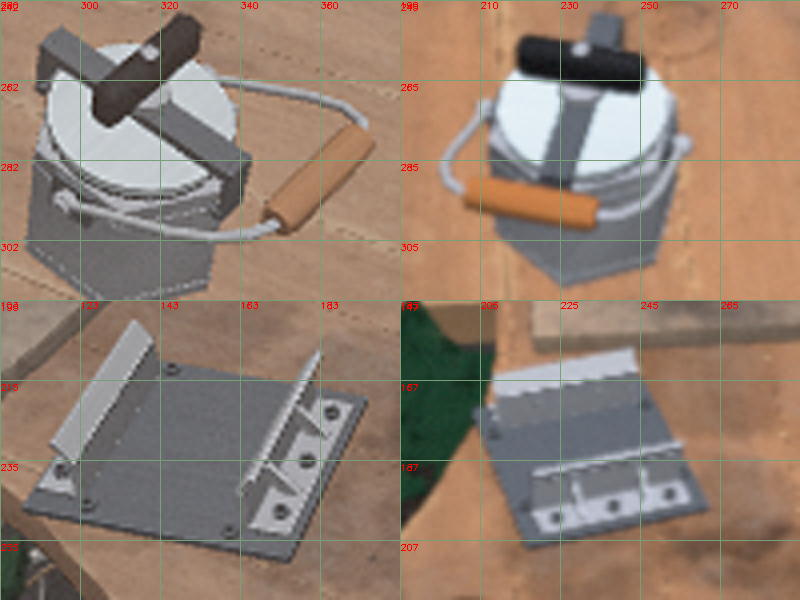

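The crops show these, in full-image pixels:

| Feature | Scene | Side |
|---|---|---|
| Grip ends | (350.5,296.5), (370.5,276.2) | (208,293), (238.5,298.8) |
| Knob screw | (317.5,255.2) | (235,257) |
| Plate corners | (109,247), (175.5,260), (194.8,219.5) | (217,209), (262,199), (203.8,174.5) |

```bash
python3 - <<'E'
from h import *
a,b=load('scene0'),load('side0')
np.set_printoptions(precision=4,suppress=True)
g1=tri((a,350.5,296.5),(b,208,293));g2=tri((a,370.5,276.2),(b,238.5,298.8))
print('grip',g1,g2,(g1+g2)/2,np.linalg.norm(g1-g2),np.degrees(np.arctan2(*(g2-g1)[1::-1])))
k=tri((a,317.5,255.2),(b,235,257));print('knob top',k)
s1=[(295,252),(338.7,283.3)];s2=[(241.7,251.3),(229.5,288.8)]
for p,q in zip(s1,s2): print('sb',tri((a,*p),(b,*q)))
for c in [(109,247),(175.5,260),(194.8,219.5)]: print('scn',onz(a,*c,.005))
for c in [(217,209),(262,199),(203.8,174.5)]: print('side',onz(b,*c,.005))
# lips: scene ends, side ends
for p in [(136.5,275.5),(115.5,307.5),(182.7,282.5),(163,317.5)]: print('sclip',onz(a,p[0],p[1]-0,.046))
for n,pts in(('a',[(320,137),(52,445),(322,350),(240,495)]),('b',[(492,375),(635,347),(530,470),(683,442)])):
  for x,y in pts:
    u,v=((103+x/4,195+(y-300)/4) if n=='a' else (185+(x-400)/4,147+(y-300)/4))
    if (x,y)==(320,137): u,v=103+137/4,195+20/4
    print(n,onz(a if n=='a' else b,u,v,.046))
E
```

```text
grip [ 0.4302 -0.339   0.1214] [ 0.4837 -0.3563  0.1217] [ 0.457  -0.3476  0.1215] 0.05624082106395392 -17.876207137616742
knob top [ 0.4824 -0.2637  0.1279]
sb [ 0.4981 -0.2187  0.0958]
sb [ 0.4689 -0.3107  0.0938]
scn [0.4117 0.162  0.005 ]
scn [0.4455 0.017  0.005 ]
scn [0.5648 0.0464 0.005 ]
side [0.4487 0.0161 0.005 ]
side [0.5661 0.045  0.005 ]
side [0.4155 0.1631 0.005 ]
sclip [0.3535 0.0357 0.046 ]
sclip [0.2805 0.0239 0.046 ]
sclip [ 0.3789 -0.0497  0.046 ]
sclip [ 0.3014 -0.0614  0.046 ]
a [0.5248 0.1679 0.046 ]
a [0.4268 0.1456 0.046 ]
a [0.5509 0.0627 0.046 ]
a [0.442  0.0392 0.046 ]
b [0.4296 0.147  0.046 ]
b [0.5278 0.171  0.046 ]
b [0.4527 0.0437 0.046 ]
b [0.5514 0.0637 0.046 ]
```

Fixture: centre (0.4895, 0.1045), yaw about 13.5°. Pot: centre (0.4825, -0.264), yaw about 72.3°, so it needs only about +1° to line its flats up with the cheeks. Grip: centre (0.457, -0.3476, 0.1215).

send_rows --plan '[[[34.8,21.8,1,0,0,108],[34.8,21.8,1,0,0,108],[34.8,21.8,1,0,0,108],[34.8,21.8,1,0,0,108],[34.8,21.8,1,0,0,108],[34.8,21.8,1,0,0,108],[34.8,21.8,1,0,0,108],[34.8,21.8,1,0,0,108]]]' --fingers 0.45

```text
clock: 0.82
tool_pos: [0.4966, -0.2837, 0.2184]
orientation: [180.0, 0.0, -147.6]
force: [0.9, -1.0, -0.7]
opening: 0.0417
gripper_force: 0.0
```

```bash
cat >> h.py <<'E'
from scipy.spatial.transform import Rotation as Ro
def go(p,yaw):
    o=ctrl.get_obs();R=Ro.from_euler('xyz',o['orientation'],degrees=True);T=Ro.from_euler('xyz',[180,0,yaw],degrees=True)
    print('row',np.round(np.r_[R.inv().apply(np.array(p)-o['tool_pos'])*100,(R.inv()*T).as_rotvec(degrees=True)],2).tolist(),'yaw',np.round(o['orientation'],2),'pos',o['tool_pos'].round(4),'F',o['force'].round(1),'open',round(o['opening'],4),'g',round(o['gripper_force'],1),'t',o['clock'].__round__(2),'j6',o['joint_pos'].round(0))
E
python3 -c "
from h import *
go([.457,-.3476,.215],162.3)"
```

```text
row [6.76, -3.28, 0.34, 0.0, 0.0, 50.07] yaw [ 180.      0.   -147.63] pos [ 0.4966 -0.2837  0.2184] F [ 0.9 -1.  -0.7] open 0.0417 g 0.0 t 0.82 j6 [-10.  11. -13.  -0. -65. -47.]
```

send_rows --plan '[[[6.8,-3.3,0.3,0,0,50],[6.8,-3.3,0.3,0,0,50],[6.8,-3.3,0.3,0,0,50],[6.8,-3.3,0.3,0,0,50],[6.8,-3.3,0.3,0,0,50],[6.8,-3.3,0.3,0,0,50],[6.8,-3.3,0.3,0,0,50],[6.8,-3.3,0.3,0,0,50]]]'

```text
clock: 1.48
tool_pos: [0.4584, -0.3469, 0.2152]
orientation: [180.0, -0.0, 162.4]
force: [0.2, -0.6, -0.9]
opening: 0.0396
gripper_force: 0.0
```

```bash
python3 -c "
from h import *
go([.457,-.3476,.106],162.3)
snap('wrist','w1');snap('side','s1');a=cv2.imread('pics/w1.png');b=cv2.imread('pics/s1.png')[180:330,130:330]
cv2.imwrite('pics/c2.png',np.hstack([a[:, :400],cv2.resize(b,(400,300))[:, :],])if 0 else np.vstack([a,np.zeros((0,512,3),np.uint8)]))"
```

```text
row [0.11, -0.11, 10.92, 0.01, -0.03, 0.06] yaw [ 1.7999e+02 -3.0000e-02  1.6236e+02] pos [ 0.4584 -0.3469  0.2152] F [ 0.2 -0.6 -0.9] open 0.0396 g 0.0 t 1.48 j6 [-18.  12. -13.  -0. -65. -90.]
```

View pics/c2.png

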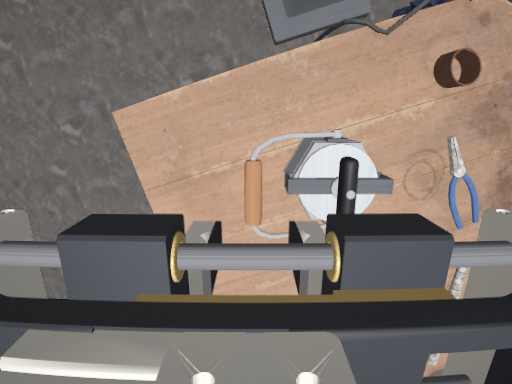

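The wrist view shows the grip vertical in the image at (253,192), between the fingers in columns, and the knob screw at (350,195). I'll check these against the estimate.

```bash
python3 -c "
from h import *
w=load('w1');a=load('scene0');b=load('side0')
print(proj(w,[.457,-.3476,.1215]),onz(w,253,192,.122),onz(w,350,195,.128))
print(tri((a,360.5,286.3),(b,223.3,295.9),(w,253,192)))
print([onz(w,u,187,.1) for u in (286,393)])
"
```

```text
[253.089895   193.66396134] [ 0.45535921 -0.34715638  0.122     ] [ 0.48286462 -0.26492919  0.128     ]
[ 0.45657915 -0.3473138   0.12094742]
[array([ 0.46590234, -0.31663735,  0.1       ]), array([ 0.49842265, -0.21457307,  0.1       ])]
```

The estimates agree to about 2 mm. Descend.

send_rows --plan '[[[0.15,-0.1,3,0,0,0],[0.15,-0.1,6,0,0,0],[0.15,-0.1,8.5,0,0,0],[0.15,-0.1,10,0,0,0],[0.15,-0.1,11,0,0,0],[0.15,-0.1,11,0,0,0],[0.15,-0.1,11,0,0,0],[0.15,-0.1,11,0,0,0]]]'

```text
clock: 2.25
tool_pos: [0.4578, -0.3478, 0.1067]
orientation: [-180.0, 0.1, 162.8]
force: [-0.1, 0.7, 0.3]
opening: 0.0395
gripper_force: 0.0
```

send_rows --plan '[[[0,0,0,0,0,0],[0,0,0,0,0,0],[0,0,0,0,0,0],[0,0,0,0,0,0],[0,0,0,0,0,0]]]' --fingers 0

```text
clock: 2.67
tool_pos: [0.4571, -0.3478, 0.106]
orientation: [-180.0, 0.0, 162.7]
force: [-1.0, -2.0, 2.1]
opening: 0.0154
gripper_force: 30.0
```

```bash
python3 -c "
from h import *
# arc about pivot (pot .4827,-.2643) z .072
import math
o=ctrl.get_obs();print(o['joint_pos'].round(1))
go([.4827,-.2643,.106+.05],162.3)
u=np.array([.4827,-.2643])-o['tool_pos'][:2];print(np.linalg.norm(u),math.degrees(math.atan2(u[1],u[0])))
for t in [60,52,44,36,28,20,10,0]: print(t, round(8.7-10*math.sin(math.radians(t)),2), round(-(10*math.cos(math.radians(t))-5),2))
"
```

```text
[-17.7  17.3 -21.3   0.  -51.3 -89.6]
row [0.03, 8.73, -5.01, -0.03, 0.05, 0.42] yaw [-1.7997e+02  5.0000e-02  1.6272e+02] pos [ 0.4571 -0.3478  0.106 ] F [-1.  -2.   2.1] open 0.0154 g 30.0 t 2.67 j6 [-18.  17. -21.   0. -51. -90.]
0.08734951988962433 72.97510184593858
60 0.04 -0.0
52 0.82 -1.16
44 1.75 -2.19
36 2.82 -3.09
28 4.01 -3.83
20 5.28 -4.4
10 6.96 -4.85
0 8.7 -5.0
```

Gripped (opening 15.4 mm, 30 N). Swing the bail upright along its arc, then lift.

send_rows --plan '[[[0,0.8,-1.2,0,0,0],[0,1.75,-2.2,0,0,0],[0,2.8,-3.1,0,0,0],[0,4.0,-3.85,0,0,0],[0,5.3,-4.4,0,0,0],[0,7.0,-4.85,0,0,0],[0,8.7,-5.0,0,0,0],[0,8.7,-5.0,0,0,0]]]'

```text
clock: 3.33
tool_pos: [0.4834, -0.2612, 0.1557]
orientation: [179.9, -0.0, 162.8]
force: [0.0, 0.2, -0.7]
opening: 0.015
gripper_force: 30.0
```

send_rows --plan '[[[0,0,-0.3,0,0,0],[0,0,-0.7,0,0,0],[0,0,-1.5,0,0,0],[0,0,-2.7,0,0,0],[0,0,-4.0,0,0,0],[0,0,-5.3,0,0,0],[0,0,-6.3,0,0,0],[0,0,-6.8,0,0,0]]]'

```text
clock: 4.0
tool_pos: [0.483, -0.2649, 0.2251]
orientation: [180.0, 0.1, 162.7]
force: [-0.4, 0.9, -7.0]
opening: 0.015
gripper_force: 30.0
```

```bash
python3 -c "
from h import *
go([.4895,.1045,.221],163.5)
print(onz(load('scene0'),204,285,.02), onz(load('side0'),202,232,.02))
"
```

```text
row [10.39, 35.46, 0.39, 0.0, 0.09, -0.84] yaw [1.8000e+02 9.0000e-02 1.6266e+02] pos [ 0.483  -0.2649  0.2251] F [-0.4  0.9 -7. ] open 0.015 g 30.0 t 4.0 j6 [ -8.   9. -15.   0. -66. -99.]
[ 0.40830944 -0.07523533  0.02      ] [ 0.41206082 -0.07900657  0.02      ]
```

send_rows --plan '[[[0.01,0.02,0,0,0,0],[0.05,0.18,0,0,0,0],[0.17,0.57,0,0,0,0],[0.36,1.24,0,0,0,0],[0.67,2.27,0,0,0,-0.2],[1.08,3.67,0,0,0,-0.4],[1.59,5.43,0,0,0,-0.6],[2.18,7.46,0,0,0,-0.8]]]'

```text
clock: 4.67
tool_pos: [0.4838, -0.1855, 0.223]
orientation: [-180.0, -0.0, 163.5]
force: [0.2, -0.6, -7.2]
opening: 0.0151
gripper_force: 30.0
```

send_rows --plan '[[[0.68,2.3,0,0,0,0],[1.41,4.8,0,0,0,0],[2.2,7.5,0,0,0,0],[3.0,10.3,0,0,0,0],[3.83,13.1,0,0,0,0],[4.62,15.8,0,0,0,0],[5.36,18.3,0,0,0,0],[6.03,20.6,0,0,0,0]]]'

```text
clock: 5.33
tool_pos: [0.4841, 0.0303, 0.2234]
orientation: [180.0, -0.0, 163.6]
force: [-0.0, 0.9, -6.9]
opening: 0.0149
gripper_force: 30.0
```

send_rows --plan '[[[0.6,2.0,0,0,0,0],[1.1,3.8,0,0,0,0],[1.5,5.2,0,0,0,0],[1.8,6.2,0,0,0,0],[2.0,6.9,0,0,0,0],[2.1,7.3,0,0,0,0],[2.15,7.4,0,0,0,0],[2.2,7.45,0,0,0,0]]]'

```text
clock: 6.0
tool_pos: [0.4848, 0.1055, 0.2234]
orientation: [-180.0, -0.0, 163.5]
force: [0.4, -0.7, -6.6]
opening: 0.015
gripper_force: 30.0
```

send_rows --plan '[[[0,0,0,0,0,0],[0,0,0,0,0,0],[0,0,0,0,0,0],[0,0,0,0,0,0],[0,0,0,0,0,0],[0,0,0,0,0,0],[0,0,0,0,0,0],[0,0,0,0,0,0]]]'

```text
clock: 6.67
tool_pos: [0.485, 0.1057, 0.2235]
orientation: [180.0, 0.0, 163.5]
force: [0.7, 0.5, -7.1]
opening: 0.0151
gripper_force: 30.0
```

```bash
python3 -c "
from h import *
go([.4895,.1045,.221],163.5)
A=snap('scene','a2');B=snap('side','b2')
for s,n in((A,'a'),(B,'b')): print(n,proj(s,[.4895,.1045,.1]),proj(s,[.4895,.1045,.006]))
def crop(n,u,v):
    im=cv2.resize(cv2.imread(f'pics/{n}.png')[v:v+150,u:u+100],(400,600),interpolation=cv2.INTER_CUBIC)
    for i in range(0,100,20): cv2.putText(im,str(u+i),(i*4,8),0,.3,(0,0,255))
    for i in range(0,150,20): cv2.putText(im,str(v+i),(0,i*4+10),0,.3,(0,0,255))
    return im
cv2.imwrite('pics/c3.png',np.hstack([crop('a2',103,130),crop('b2',185,80)]))
"
```

```text
row [-0.47, 0.01, 0.25, 0.01, 0.0, 0.0] yaw [179.99   0.   163.5 ] pos [0.485  0.1057 0.2235] F [ 0.7  0.5 -7.1] open 0.0151 g 30.0 t 6.67 j6 [  35.    4.  -22.   -0.  -65. -142.]
a [146.94891927 199.6073961 ] [153.51147624 232.07102579]
b [230.267222   157.37902036] [231.44442232 185.97403304]
```

View pics/c3.png

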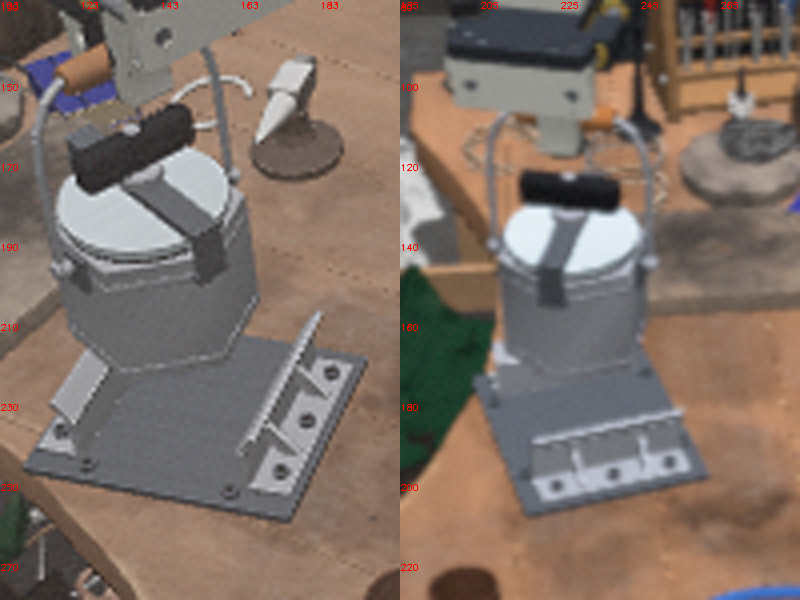

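The pot hangs upright over the fixture. The knob screw is at scene (135.5,162.5) and side (227.5,123.8).

```bash
python3 -c "
from h import *
A=load('a2');B=load('b2')
print(tri((A,135.5,162.5),(B,227.5,123.8)))
L=lambda x,y:(103+x/4,130+y/4); M=lambda x,y:(185+(x-400)/4,80+y/4)
# pivots: left, right
p=tri((A,*L(62,268)),(B,*M(493,243)));q=tri((A,*L(235,175)),(B,*M(650,262)));print(p,q,np.degrees(np.arctan2(*(q-p)[1::-1])))
"
```

```text
[0.4859844  0.11118776 0.19477229]
[0.43600791 0.1234932  0.14101163] [0.5331082  0.09274225 0.14127253] -17.572611720475383
```

send_rows --plan '[[[-0.25,-0.15,0.3,0,0,-0.3],[-0.5,-0.35,0.8,0,0,-0.5],[-0.55,-0.35,1.4,0,0,-0.5],[-0.55,-0.35,2.0,0,0,-0.5],[-0.55,-0.35,2.5,0,0,-0.5],[-0.55,-0.35,2.5,0,0,-0.5],[-0.55,-0.35,2.5,0,0,-0.5],[-0.55,-0.35,2.5,0,0,-0.5]]]'

```text
clock: 7.43
tool_pos: [0.4894, 0.1008, 0.1986]
orientation: [180.0, 0.0, 164.0]
force: [0.2, -0.1, -7.2]
opening: 0.0149
gripper_force: 30.0
```

send_rows --plan '[[[0,0,0.5,0,0,0],[0,0,1.0,0,0,0],[0,0,1.5,0,0,0],[0,0,2.0,0,0,0],[0,0,2.5,0,0,0],[0,0,3.0,0,0,0],[0,0,3.3,0,0,0],[0,0,3.3,0,0,0]]]'

```text
clock: 8.1
tool_pos: [0.4888, 0.1005, 0.1645]
orientation: [-179.9, -0.1, 164.0]
force: [-1.0, -0.8, -7.4]
opening: 0.015
gripper_force: 30.0
```

send_rows --plan '[[[0,0,0.1,0,0,0],[0,0,0.2,0,0,0],[0,0,0.3,0,0,0],[0,0,0.3,0,0,0]]]'

```text
clock: 8.43
tool_pos: [0.4892, 0.1008, 0.1625]
orientation: [180.0, 0.0, 164.0]
force: [0.3, -0.7, -8.1]
opening: 0.0154
gripper_force: 30.0
```

send_rows --plan '[[[0,0,0.1,0,0,0],[0,0,0.2,0,0,0],[0,0,0.2,0,0,0],[0,0,0.2,0,0,0]]]'

```text
clock: 8.77
tool_pos: [0.4902, 0.1011, 0.1617]
orientation: [179.9, 0.1, 164.0]
force: [-1.7, 0.3, 5.5]
opening: 0.0148
gripper_force: 30.0
```

The pot is down on the plate. Lay the bail back to the same side.

send_rows --plan '[[[0,-0.9,-0.05,0,0,0],[0,-1.9,0.1,0,0,0],[0,-3.1,0.4,0,0,0],[0,-4.2,0.85,0,0,0],[0,-5.3,1.45,0,0,0],[0,-6.3,2.15,0,0,0],[0,-7.2,2.95,0,0,0],[0,-7.9,3.75,0,0,0]]]'

```text
clock: 9.43
tool_pos: [0.4671, 0.0238, 0.122]
orientation: [180.0, -0.0, 164.0]
force: [1.0, 4.2, -3.1]
opening: 0.0148
gripper_force: 30.0
```

send_rows --plan '[[[0,-0.35,0.4,0,0,0],[0,-0.6,0.75,0,0,0],[0,-0.6,0.75,0,0,0],[0,-0.6,0.75,0,0,0]]]'

```text
clock: 9.77
tool_pos: [0.4659, 0.0191, 0.1154]
orientation: [-180.0, -0.0, 164.0]
force: [0.4, 2.3, -1.6]
opening: 0.0148
gripper_force: 30.0
```

send_rows --plan '[[[0,0,0,0,0,0],[0,0,0,0,0,0],[0,0,0,0,0,0],[0,0,0,0,0,0]]]' --fingers 0.42

```text
clock: 10.1
tool_pos: [0.466, 0.019, 0.1158]
orientation: [-180.0, 0.0, 164.0]
force: [0.1, -0.3, -0.3]
opening: 0.0343
gripper_force: 0.0
```

send_rows --plan '[[[0,0,-1,0,0,0],[0,0,-3,0,0,0],[0,0,-6,0,0,0],[0,0,-9,0,0,0],[0,0,-11,0,0,0],[0,0,-12,0,0,0],[0,0,-12,0,0,0],[0,0,-12,0,0,0]]]'

```text
clock: 10.77
tool_pos: [0.4656, 0.0191, 0.2352]
orientation: [180.0, 0.0, 164.0]
force: [-0.2, 0.5, -0.6]
opening: 0.0368
gripper_force: 0.0
```

```bash
python3 -c "
from h import *
A=snap('scene','a3');B=snap('side','b3');W=snap('wrist','w3')
go([.4895,.1045,.221],163.5)
def crop(n,u,v):
    im=cv2.resize(cv2.imread(f'pics/{n}.png')[v:v+75,u:u+100],(400,300),interpolation=cv2.INTER_CUBIC)
    for i in range(0,100,20): cv2.putText(im,str(u+i),(i*4,8),0,.3,(0,0,255))
    for i in range(0,75,20): cv2.putText(im,str(v+i),(0,i*4+10),0,.3,(0,0,255))
    return im
l=np.vstack([crop('a3',103,175),crop('b3',185,125)])
cv2.imwrite('pics/c4.png',np.hstack([l,cv2.resize(cv2.imread('pics/w3.png')[:320,186:400],(400,600))]))
"
```

```text
row [0.0, 8.92, 1.29, -0.09, -0.12, 0.5] yaw [-1.7992e+02 -1.2000e-01  1.6400e+02] pos [0.465  0.0188 0.234 ] F [-0.1  1.1 -0.3] open 0.0367 g 0.0 t 10.92 j6 [  27.    0.  -24.   -0.  -66. -133.]
```

View pics/c4.png

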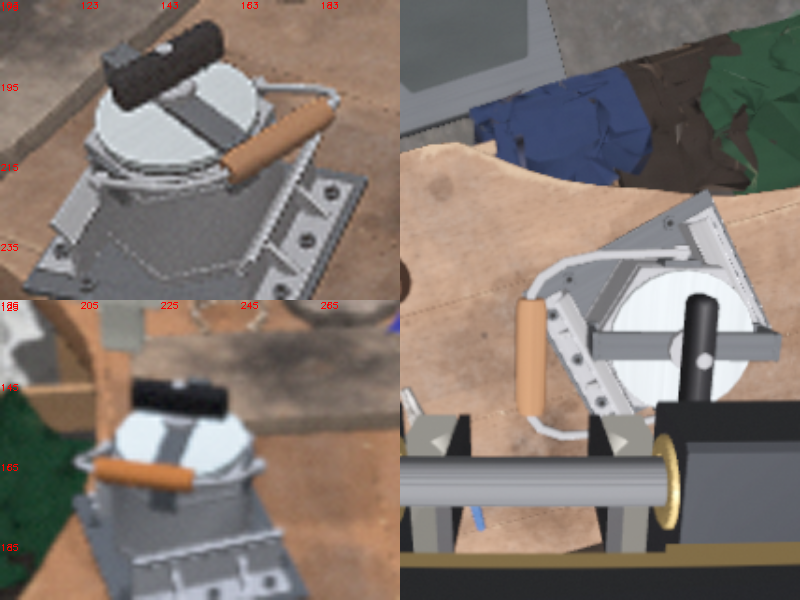

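The pot sits between the cheeks with the bail lying over. The knob screw is at scene (145,187), side (230,146) and wrist (348.6,192).

```bash
python3 -c "
from h import *
A,B,W=load('a3'),load('b3'),load('w3')
k=tri((A,145,187),(B,230,146),(W,348.6,192));print(k,tri((A,145,187),(B,230,146)),onz(W,348.6,192,.135))
k=onz(W,348.6,192,.135)
e=[onz(W,186+(x-400)*.535,y*.533,.106) for x,y in((593,347),(780,347))];print(e,np.degrees(np.arctan2(*(e[1]-e[0])[1::-1])))
go([k[0],k[1],.20],163.5)
"
```

```text
[0.48922912 0.10363538 0.13445275] [0.48966528 0.10321765 0.13479835] [0.48795114 0.10371367 0.135     ]
[array([0.47366049, 0.05346685, 0.106     ]), array([0.50249312, 0.15397488, 0.106     ])] 73.99346245100988
row [0.13, 8.8, 3.39, -0.09, -0.12, 0.5] yaw [-1.7992e+02 -1.2000e-01  1.6400e+02] pos [0.465  0.0188 0.234 ] F [-0.1  1.1 -0.3] open 0.0367 g 0.0 t 10.92 j6 [  27.    0.  -24.   -0.  -66. -133.]
```

Knob top is at 0.1347 m, so the pot is fully seated (expected 0.135). Move over the knob and descend.

send_rows --plan '[[[0,2,0,0,0,0],[0,5,0,0,0,0],[0,7.5,1,0,0,0],[0,8.8,3,0,0,0],[0,8.8,5,0,0,0],[0,8.8,7,0,0,0],[0,8.8,8,0,0,0],[0,8.8,8,0,0,0]]]'

```text
clock: 11.58
tool_pos: [0.4882, 0.1027, 0.1523]
orientation: [-179.8, -0.2, 164.0]
force: [-0.4, 0.0, -0.6]
opening: 0.0365
gripper_force: 0.0
```

send_rows --plan '[[[0,0,1.5,0,0,0],[0,0,3,0,0,0],[0,0,4.2,0,0,0],[0,0,4.2,0,0,0],[0,0,4.2,0,0,0],[0,0,4.2,0,0,0]]]'

```text
clock: 12.08
tool_pos: [0.4908, 0.1038, 0.1146]
orientation: [180.0, 0.1, 164.0]
force: [0.2, 0.9, 0.4]
opening: 0.0367
gripper_force: 0.0
```

send_rows --plan '[[[0,0,0,0,0,0],[0,0,0,0,0,0],[0,0,0,0,0,0],[0,0,0,0,0,0],[0,0,0,0,0,0]]]' --fingers 0

```text
clock: 12.5
tool_pos: [0.4899, 0.1032, 0.1138]
orientation: [-180.0, 0.0, 164.0]
force: [-0.0, -2.6, 3.2]
opening: 0.0135
gripper_force: 30.0
```

send_rows --plan '[[[0,0,0,0,0,-5],[0,0,0,0,0,-10],[0,0,0,0,0,-15],[0,0,0,0,0,-20],[0,0,0,0,0,-25],[0,0,0,0,0,-30],[0,0,0,0,0,-35],[0,0,0,0,0,-40]]]'

```text
clock: 13.17
tool_pos: [0.4899, 0.1043, 0.1138]
orientation: [179.9, 0.0, -155.8]
force: [-3.6, 3.0, 4.1]
opening: 0.0137
gripper_force: 30.1
```

send_rows --plan '[[[0,0,0,0,0,-6],[0,0,0,0,0,-12],[0,0,0,0,0,-18],[0,0,0,0,0,-24],[0,0,0,0,0,-30],[0,0,0,0,0,-36],[0,0,0,0,0,-42],[0,0,0,0,0,-48]]]'

```text
clock: 13.83
tool_pos: [0.4897, 0.1045, 0.1139]
orientation: [180.0, 0.1, -107.7]
force: [-4.6, 3.7, 5.5]
opening: 0.0139
gripper_force: 30.2
```

send_rows --plan '[[[0,0,0,0,0,-4],[0,0,0,0,0,-8],[0,0,0,0,0,-8],[0,0,0,0,0,-8]]]'

```text
clock: 14.17
tool_pos: [0.4897, 0.1044, 0.1139]
orientation: [180.0, 0.1, -100.0]
force: [-3.4, 4.8, 5.9]
opening: 0.0139
gripper_force: 30.0
```

send_rows --plan '[[[0,0,0,0,0,0],[0,0,0,0,0,0],[0,0,0,0,0,0],[0,0,0,0,0,0]]]' --fingers 0.4

```text
clock: 14.5
tool_pos: [0.4901, 0.1035, 0.1134]
orientation: [-180.0, -0.0, -100.0]
force: [0.0, 0.1, -0.6]
opening: 0.0331
gripper_force: 0.0
```

send_rows --plan '[[[0,0,-1,0,0,0],[0,0,-3,0,0,0],[0,0,-6,0,0,0],[0,0,-9,0,0,0],[0,0,-12,0,0,0],[0,0,-14,0,0,0],[0,0,-14,0,0,0],[0,0,-14,0,0,0]]]'

```text
clock: 15.17
tool_pos: [0.4905, 0.1038, 0.2553]
orientation: [-179.9, 0.1, -100.0]
force: [-0.9, -0.4, -1.8]
opening: 0.0353
gripper_force: 0.0
```

```bash
python3 -c "
from h import *
A=snap('scene','a4');B=snap('side','b4');W=snap('wrist','w4')
go([.4895,.1045,.221],163.5)
def crop(n,u,v):
    im=cv2.resize(cv2.imread(f'pics/{n}.png')[v:v+75,u:u+100],(400,300),interpolation=cv2.INTER_CUBIC)
    for i in range(0,100,20): cv2.putText(im,str(u+i),(i*4,8),0,.3,(0,0,255))
    for i in range(0,75,20): cv2.putText(im,str(v+i),(0,i*4+10),0,.3,(0,0,255))
    return im
l=np.vstack([crop('a4',103,175),crop('b4',185,125)])
cv2.imwrite('pics/c5.png',np.hstack([l,cv2.resize(cv2.imread('pics/w4.png')[:300,156:356],(400,600))]))
"
```

```text
row [-0.12, 0.01, 3.17, 0.01, -0.1, 96.49] yaw [ 1.7993e+02 -5.0000e-02 -1.0001e+02] pos [0.4894 0.1033 0.2527] F [ 0.4  0.2 -0.5] open 0.035 g 0.0 t 15.32 j6 [ 34.   3. -18.  -0. -69. -44.]
```

View pics/c5.png

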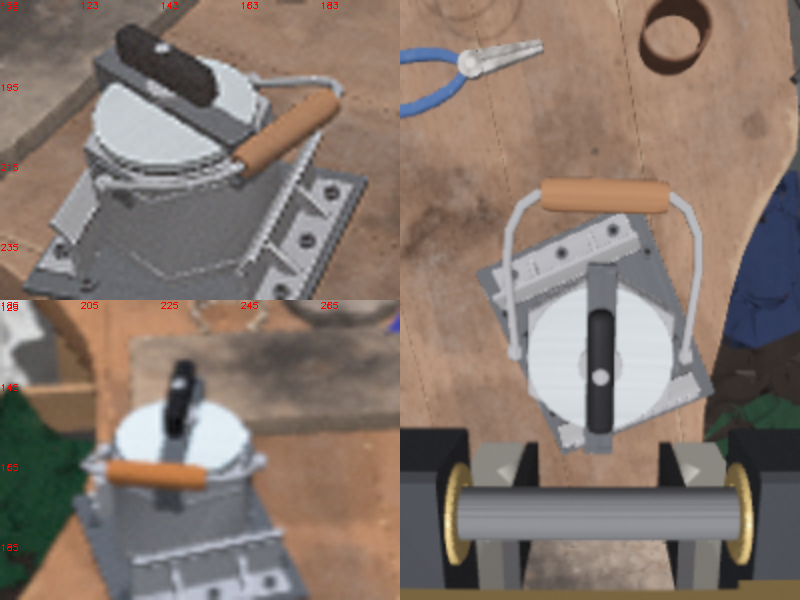

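The knob bar now lies along the strongback, so it has turned about 90° relative to the pot. The pot is seated, the bail is down and the arm is clear.

```bash
python3 -c "
from h import *
print(tri((load('a4'),143.5,187),(load('b4'),229.5,146)))
print(ctrl.close_job())"
```

```text
[0.48869408 0.10613972 0.13362392]
the job is handed in; nothing more can be done
None
```

The job is handed in but no verdict came back; in the last pictures the pot is seated upright in the fixture with the bail lying over and the knob turned about 90° anticlockwise, the gripper is clear above it, and I kept the arm and pot clear of the surrounding tools.

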